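# Unlock a crank-operated board holder and sort its boards by colour

### The arm

A 7-joint arm with a two-finger parallel gripper is mounted at the origin on the work surface. World frame = base frame: x ahead of the robot, y to its left, z up, the work surface at z = 0. Lengths are in m, angles in rad, forces in N, time in s.
With the tool pointing down it reaches from about 0.425 to 0.95 m from the base axis. Payload 4.7 kg.
Tool frame: the origin (TCP) lies at the centre of the arm's flange, where the gripper is bolted on; the fingertips stand 182 mm ahead of it and the grasp point (between the pads) lies 164 mm ahead of it; z points along the fingers, y is the line along which they close (so a half turn about z gives the same grasp; the last joint's range is limited). The gripper opens to 87 mm and grips with 3 to 60 N. Pads are 19 mm wide; open, the fingers measure 117 mm over their backs; the gripper's body (75 mm by 190 mm) begins 51 mm behind the grasp point.
Start: joints at [-1.176, 0.469, -0.049, 1.532, 0.024, 1.141, -0.082], TCP at [0.278, 0.615, 0.405] pointing down, gripper open.
Joint ranges: [-2.59, 2.59], [-0.33, 1.99], [-1.39, 1.29], [0.1, 2.45], [-1.04, 4.18], [0.21, 1.99], [-2.66, 2.66]. Speed limits (rad/s): [2.57, 2.57, 3.14, 3.14, 3.14, 3.14, 3.14].

### API

Orientations are given as a unit quaternion [w, x, y, z].
In Python, from plant import read_state, snapshot, finish_job gives the robot as it stands.
- The arm moves only by the tool step_arm, never from a script. Its argument "plan" is a list of rows, each a list of 2 entries, a list of its own where there are three numbers: the shift along the tool's x, y, z in cm, then the turn, a rotation vector about the tool's x, y, z in degrees. In form: [[[x, y, z], [wx, wy, wz]], ...]. A call has 1 to 20 rows; each row shifts and turns the commanded pose from where the row before left it, along the tool's axes as they then stand; what a row does not reach is not made up. A row lasts 1/12 s, in which the tool goes at most 41.7 mm and 7.16 degrees, less where a joint would pass 70% of its speed; a pose out of reach is approached as far as the arm can. A call with a gripper value outside its range is refused whole. "grip" is the gripper command: -1 is fully open, 1 is shut, values between are in proportion, set as the call begins (left out, the last holds). The fingers move at their own pace and stop on an object; the grip force is fixed at half the most. Time passes only in rows, so rows that do not move let the fingers close. It gives the time, the measured TCP pose, the force, the opening and the grip force at its end, in the units of the state.
- read_state(): the state, without advancing time (a new reading comes with each control period).
- snapshot(name): name is "scene" or "top"; returns a dict with "img" (400x640x3 uint8, red, green, blue), "mtx" (3x3 intrinsics, pixels), "T" (4x4, takes a point from camera to world coordinates). Camera axes: x right, y down, z forward; pixel columns grow to the right and rows downward; lengths in m; the calibration is good to about 2 mm. A picture is of the moment at which its call begins. There is no depth.
- finish_job(): hands the job in; it is judged then, once.
The state is a dict: "time": time; "joints": joint angles; "joint_vel": joint speeds; "tau": joint torques, N m; "position": TCP position; "tool_rot": TCP orientation; "force": force on the tool from outside, world axes, zero at the start; "moment": the same for the moment, N m; "gripper_width": finger opening in m; "finger_force": force on a finger pad.
Only numpy, scipy, OpenCV 4.12 (cv2) and the standard library are available. Lean on these libraries where they do the work, as an engineer would, in place of code of your own. Each camera call takes 0.05 s, during which the arm holds its last target. There are 200 camera calls.

### The job

Take the two finished power boards out of the board holder: swing its folded crank handle up straight and push it down home so that it latches, then crank the handwheel counter-clockwise until the rails are fully open. Lift out the two boards and lower each, without dropping it, flat into the tray of the same colour as its heat sink. Leave the handle latched up and the rails open for the next pair, and do not disturb the yellow board in its tray.

Things in the scene. Friction and masses are not known exactly. Their poses are not given: they have to be found in the camera images.
- holder: Board holder on a fixed 200 x 420 mm aluminium plate; origin: centre of the plate's underside, y along the plate towards its handwheel end. The boards lie in two rails parallel to x, either side of the line y = -95 mm; the flat handwheel (128 mm across, rim top 105 mm up) is at y = +115 mm, on a gearbox. No part but the wheel and handle stands higher than 132 mm.
- rail_far (a joint): Opening of the rail farthest from the wheel, m: 0 closed, 0.012 fully open; the other rail opens equally the other way. A steel lip on each rail, 62.5 to 68 mm above the bench, overhangs the boards' edges 6 mm when closed, so boards lift out only with the rails open. The boards rest, and stay, on a fixed rubber-topped bar midway between the rails.
- wheel (a joint): Angle of the handwheel, rad. 0 = rails closed; locked there by the parking catch while the handle is folded. Counter-clockwise from above is positive and opens the rails, up to the end stop at 7.85 rad (1.25 turns). Stiff (about 4 N at the handle); stays where left.
- wheel_hub (a point): Point on the handwheel's vertical axis, on top of its hub, 104 mm above the bench.
- crank (a joint): Angle of the folding crank handle, rad: 0 = folded flat across the wheel, 1.57 (stop) = standing straight up. Stiff hinge, stays where left. Folded, its steel tail sits in a fixed fork (parking catch) beside the rim, 132 mm high, and the wheel cannot turn. Pinched across and swung up, the round grip may slip back a few mm between the fingers.
- crank_pivot (a point): Centre of the handle's pivot, 56 mm from the wheel's axis, 126 mm above the bench. At the start it is on the holder's +y side of the hub and the pivot pin is parallel to the holder's x. It goes round with the wheel, the pin staying tangential.
- grip_hold (a point): Point on the axis of the black grip, a freely spinning cylinder 22 mm in diameter: 88 mm from the pivot when out, 78 mm when latched. The grip spans from 59 mm nearer the pivot to 15 mm beyond. Folded it lies level, from the pivot across the hub along the holder's -y, its axis 126 mm above the bench, 21 mm above the rim and 29 mm above the web. Upright it points up.
- grip (a joint): How far the grip is pushed along its axis towards the pivot, m: 0 = out (start), 0.010 = home. With the handle upright, pushing it down 10 mm (about 5 N) drives its tail into a hole in the rim: latched, it cannot fold. Goes home only when upright; stays by friction.
- board_red: red power board: green plate 90 mm (its y) x 70 mm (x), 3 mm thick; on its middle a red heat sink block 36 mm (y) x 44 mm (x), from 3 to 37 mm above the underside; about 0.14 kg. Origin: centre of the underside, z up. At first held by its 90 mm width in the rails, axes parallel to the holder's, at holder x = -39 or +39 mm, underside 58 mm above the bench.
- board_blue: blue power board: green plate 90 mm (its y) x 70 mm (x), 3 mm thick; on its middle a blue heat sink block 36 mm (y) x 44 mm (x), from 3 to 37 mm above the underside; about 0.14 kg. Origin: centre of the underside, z up. At first held by its 90 mm width in the rails, axes parallel to the holder's, at holder x = -39 or +39 mm, underside 58 mm above the bench.
- board_yellow: yellow power board: green plate 90 mm (its y) x 70 mm (x), 3 mm thick; on its middle a yellow heat sink block 36 mm (y) x 44 mm (x), from 3 to 37 mm above the underside; about 0.14 kg. Origin: centre of the underside, z up. It already lies in the yellow tray.
- tray_red: red open plastic tray, fixed, 126 mm (x) x 122 mm (y) x 35 mm high, walls and floor 3 mm; origin: centre of the underside, z up.
- tray_blue: blue open plastic tray, fixed, 126 mm (x) x 122 mm (y) x 35 mm high, walls and floor 3 mm; origin: centre of the underside, z up.
- tray_yellow: yellow open plastic tray, fixed, 126 mm (x) x 122 mm (y) x 35 mm high, walls and floor 3 mm; origin: centre of the underside, z up.
Not all that is in view belongs to the job. Leave any orange or pink look-alike of the board_blue alone. What is shaped like the board_red but purple is not meant.

How it is judged:
On the way, in this order (a step that is already met when the one before it is completed fails the run):
1. the crank handle stands upright and is pushed home (latched), with the rails still closed (value of joint crank above 1.4 rad and value of joint grip above 0.005 m and value of joint wheel below 1 rad), for 0.1 s.
2. the wheel is cranked until the rails are fully open, with the handle latched (value of joint crank above 1.4 rad and value of joint grip above 0.005 m and value of joint wheel above 7.2 rad), for 0.2 s.
3. one of the boards lies in the tray of its colour (((x of board_red in the frame of tray_red between -0.05 and 0.05 m and y of board_red in the frame of tray_red between -0.05 and 0.05 m and z of board_red in the frame of tray_red below 0.012 m and angle between board_red's own z axis and vertical below 0.12 rad and linear speed of board_red below 0.02 m/s) or (x of board_blue in the frame of tray_blue between -0.05 and 0.05 m and y of board_blue in the frame of tray_blue between -0.05 and 0.05 m and z of board_blue in the frame of tray_blue below 0.012 m and angle between board_blue's own z axis and vertical below 0.12 rad and linear speed of board_blue below 0.02 m/s))), for 0.2 s.
At the end, for the whole second after the job is handed in: Red board flat on the red tray's floor, blue board on the blue tray's (centre within 50 mm of the tray's centre in x and y, underside under 12 mm above the tray's, tilt under 0.12 rad, at rest); wheel past 7.2 rad; crank over 1.4 rad and grip in more than 5 mm (all of step 2 and x of board_red in the frame of tray_red between -0.05 and 0.05 m and y of board_red in the frame of tray_red between -0.05 and 0.05 m and z of board_red in the frame of tray_red below 0.012 m and angle between each of board_red, board_blue's own z axis and vertical below 0.12 rad and linear speed of each of board_red, board_blue below 0.02 m/s and x of board_blue in the frame of tray_blue between -0.05 and 0.05 m and y of board_blue in the frame of tray_blue between -0.05 and 0.05 m and z of board_blue in the frame of tray_blue below 0.012 m); the robot touches nothing.
It fails at once if a board is dropped (falls free faster than 0.6 m/s, about 20 mm) ((linear speed of board_red above 0.6 m/s and contact force between the fingers and board_red below 0.05 N) or (linear speed of board_blue above 0.6 m/s and contact force between the fingers and board_blue below 0.05 N)).
It fails at once if the yellow board is moved more than 30 mm (distance of board_yellow from where it was at the start of the episode above 0.03 m).
It also fails if it takes over 72 s, if anything falls off the work surface, if the arm or the gripper's body presses on something with over 40 N, if the wrist force passes 120 N, or if a joint passes its speed limit or range.

## Working session

There is one attempt and no reset: what is moved stays moved. The work goes in short steps, Python scripts to look and compute and a tool call to move; the robot and the scene stay as the last step left them, time stands still between calls to the robot, and variables do not carry over. Pictures are saved under pics/ and viewed, at most 10 in all, crops included, and the job is handed in when it is done.

Besides the shell and the picture viewer there is one more tool, called as name(argument=value, ...), one argument or row to a line, values as JSON. step_arm: Moves the arm, as the interface text tells. Its arguments: {"type":"object","properties":{"plan":{"type":"array","items":{"type":"array"}},"grip":{"type":"number"}},"required":["plan"]}

```bash
mkdir -p pics
python3 - <<'E'
from plant import read_state, snapshot
import cv2,numpy as np
for n in("scene","top"):
    s=snapshot(n); cv2.imwrite(f"pics/{n}0.png",s["img"][:,:,::-1]); print(n,s["mtx"].round(1).tolist(),s["T"].round(4).tolist())
s=read_state(); print(s["time"],s["position"],s["tool_rot"],s["gripper_width"])
E
```

```text
scene [[385.5, 0.0, 315.8], [0.0, 385.5, 204.8], [0.0, 0.0, 1.0]] [[0.7678, 0.5135, -0.3832, 0.9126], [0.6407, -0.6197, 0.4533, -0.506], [-0.0047, -0.5935, -0.8048, 1.1007], [0.0, 0.0, 0.0, 1.0]]
top [[440.3, 0.0, 320.9], [0.0, 440.3, 198.0], [0.0, 0.0, 1.0]] [[0.05, -0.9764, 0.2099, 0.1497], [-0.9987, -0.049, 0.0102, 0.0503], [0.0004, -0.2101, -0.9777, 1.4598], [0.0, 0.0, 0.0, 1.0]]
0.1 [0.27746389 0.61509934 0.40381687] [-1.51552007e-04  2.10277878e-01  9.77641276e-01 -8.52899284e-04] 0.08707593954794136
```

View pics/top0.png

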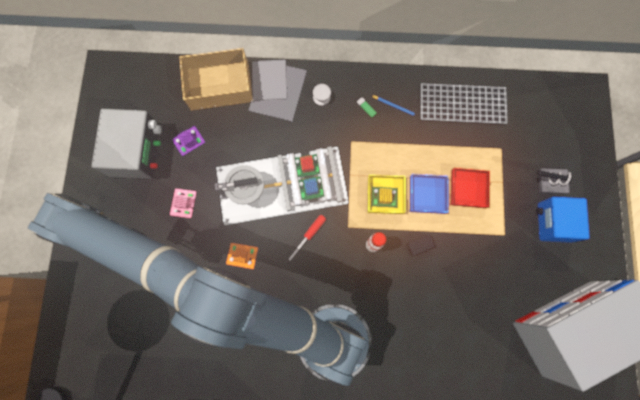

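View pics/scene0.png

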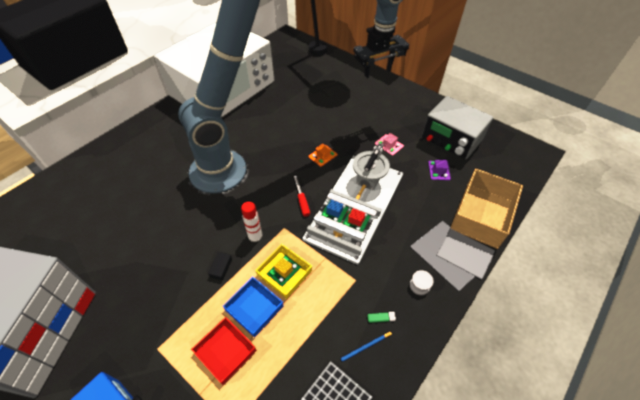

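The top view shows the holder at (282,185), with its wheel at (243,185) and its boards at red (307,162) and blue (311,186). The trays are yellow (387,195), blue (429,193) and red (470,188). Possible mix-ups:
- **Boards:** purple (188,140), pink (183,203) and orange (242,256) are look-alikes. I choose the red and blue boards in the rails.
- **Other objects:** the blue box (563,219) and the red screwdriver (313,228) are not part of the job.

```bash
cat > h.py <<'E'
from plant import read_state, snapshot
import cv2,numpy as np
def ray(s,p,z):
    d=s["T"][:3,:3]@np.linalg.solve(s["mtx"],[p[0],p[1],1]); o=s["T"][:3,3]
    return o+d*(z-o[2])/d[2]
def tri(s1,p1,s2,p2):
    A=[];b=[]
    for s,p in((s1,p1),(s2,p2)):
        d=s["T"][:3,:3]@np.linalg.solve(s["mtx"],[p[0],p[1],1]);d/=np.linalg.norm(d);P=np.eye(3)-np.outer(d,d)
        A.append(P);b.append(P@s["T"][:3,3])
    return np.linalg.lstsq(np.vstack(A),np.hstack(b),rcond=None)[0]
def proj(s,X):
    c=np.linalg.inv(s["T"])@[*X,1];u=s["mtx"]@c[:3];return u[:2]/u[2]
def blobs(s,col,roi,amin=30):
    h=cv2.cvtColor(s["img"],cv2.COLOR_RGB2HSV);H,S,V=[h[...,i].astype(int) for i in range(3)]
    m=(S>140)&(V>70)&{"red":(H<6)|(H>174),"blue":(H>105)&(H<125),"yellow":(H>24)&(H<33)}[col]
    k=np.zeros(m.shape,np.uint8);x0,y0,x1,y1=roi;k[y0:y1,x0:x1]=m[y0:y1,x0:x1]
    c,_=cv2.findContours(k,cv2.RETR_EXTERNAL,cv2.CHAIN_APPROX_NONE)
    return [(cv2.contourArea(q),cv2.minAreaRect(q),q) for q in c if cv2.contourArea(q)>amin]
E
python3 - <<'E'
from h import *
t=snapshot("top");s=snapshot("scene")
for n,im,roi in(("top",t,(205,130,520,240)),("scene",s,(190,150,420,400))):
  for c in("red","blue","yellow"):
    for a,r,q in blobs(im,c,roi): print(n,c,a,np.round(r[0],1),np.round(r[1],1),round(r[2],1),np.round(cv2.boxPoints(r)).tolist() if a>300 else "")
h=cv2.cvtColor(t["img"],cv2.COLOR_RGB2HSV)
m=((h[...,1]<50)&(h[...,2]>120)).astype(np.uint8);k=np.zeros_like(m);k[140:228,205:350]=m[140:228,205:350]
k=cv2.morphologyEx(k,cv2.MORPH_CLOSE,np.ones((5,5)))
c=max(cv2.findContours(k,0,1)[0],key=cv2.contourArea);r=cv2.minAreaRect(c);print("plate",r,[ray(t,p,.01).round(3).tolist() for p in cv2.boxPoints(r)])
a=cv2.resize(t["img"][130:235,205:355],None,fx=5,fy=5,interpolation=2)
cv2.imwrite("pics/c1.png",a[:,:,::-1])
b=cv2.resize(s["img"][135:265,300:410],None,fx=4.6,fy=4.6,interpolation=2);cv2.imwrite("pics/c2.png",b[:,:,::-1])
E
```

```text
top red 73.5 [378.5 235.5] [ 7. 13.] 90.0 
top red 172.5 [314.9 226.6] [ 7.6 27. ] 37.9 
top red 1268.0 [469.5 187.5] [37. 37.] 90.0 [[451.0, 169.0], [488.0, 169.0], [488.0, 206.0], [451.0, 206.0]]
top red 105.0 [306.9 162.7] [11.8 11. ] 80.5 
top yellow 630.0 [386.5 194. ] [36. 37.] 90.0 [[368.0, 176.0], [405.0, 176.0], [405.0, 212.0], [368.0, 212.0]]
scene red 2186.0 [223.5 350. ] [46.  50.2] 45.0 [[190.0, 352.0], [225.0, 316.0], [258.0, 349.0], [222.0, 384.0]]
scene red 177.0 [356.3 216.9] [14.3 14.5] 21.8 
scene red 205.0 [248.5 209.5] [17. 15.] 90.0 
scene red 175.5 [303.3 204. ] [23.7  8.9] 71.6 
scene blue 163.0 [361.8 348.1] [ 4.4 48. ] 61.4 
scene blue 1765.0 [253.5 305.5] [42.4 44.5] 43.2 [[223.0, 307.0], [253.0, 275.0], [284.0, 304.0], [254.0, 336.0]]
scene blue 126.5 [334.3 207.9] [12.3 12.3] 23.2 
scene yellow 1165.0 [283.1 267.8] [42.5 40.8] 38.7 [[254.0, 270.0], [279.0, 239.0], [312.0, 265.0], [287.0, 297.0]]
plate ((280.0989990234375, 184.894287109375), (61.23036575317383, 129.64385986328125), 79.99201965332031) [[0.554, 0.447, 0.01], [0.657, 0.014, 0.01], [0.446, -0.031, 0.01], [0.348, 0.39, 0.01]]
```

View pics/c1.png

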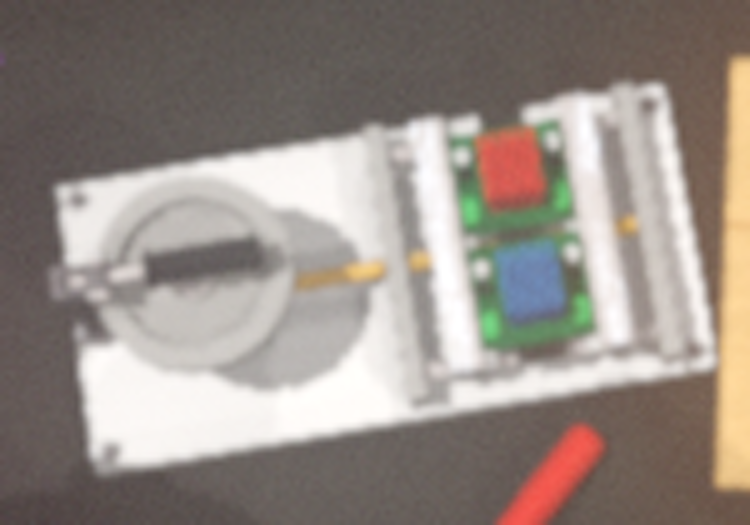

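View pics/c2.png

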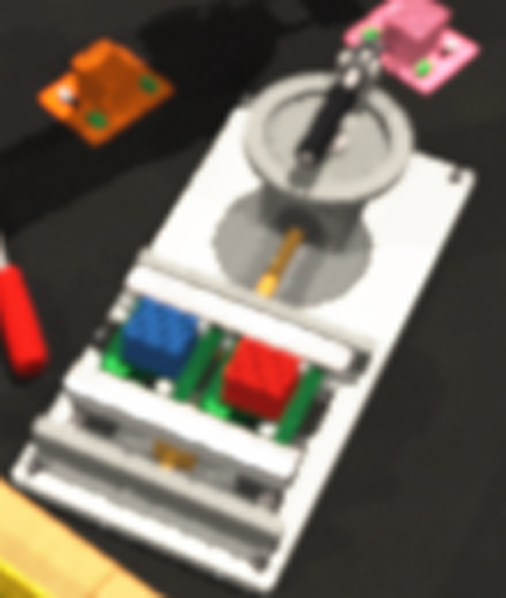

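The crops confirm it: red sink at crop (511,168), blue at (531,279), wheel centre about (197,277), and the black grip from (147,268) to (262,250), lying across the hub with its pivot on the left (+y) side.

Run:
```python
from h import *
t=snapshot("top");s=snapshot("scene")
cr=lambda x,y:(205+x/5,130+y/5); cs=lambda x,y:(300+x/4.6,135+y/4.6)
P=[ray(t,cr(*p),.01)[:2] for p in((58,185),(660,88),(712,365),(97,470))]
P=np.array(P);print("plate",P.round(4).tolist(),"ctr",P.mean(0).round(4), "ang",[np.degrees(np.arctan2(*(v[::-1]))).round(2) for v in(P[0]-P[1],P[3]-P[2],P[0]-P[3],P[1]-P[2])],[np.linalg.norm(v).round(4) for v in(P[0]-P[1],P[3]-P[2],P[0]-P[3],P[1]-P[2])])
R=tri(t,(306.9,162.7),s,(356.3,216.9));B=tri(t,cr(531,277),s,(334.3,207.9));print("R",R,"B",B,"dist",np.linalg.norm(R-B),"xang",np.degrees(np.arctan2(*(R-B)[[1,0]])))
print("wheel",ray(t,cr(197,277),.105),"scene",ray(s,cs(330,140),.105))
print("grip ends",ray(t,cr(147,268),.126),ray(t,cr(263,250),.126))
for n,a,b in(("red",(469.5,187.5),(223.5,350)),("blue",None,(253.5,305.5)),("yel",(386.5,194),(283.1,267.8))):
  if a: print(n,tri(t,a,s,b))
  print(n,"scene@.055",ray(s,b,.055))
# blue tray wide mask
h=cv2.cvtColor(t["img"],cv2.COLOR_RGB2HSV).astype(int)
for n,(x,y) in(("bl",(420,190)),("bsink",(311,185)),("blrim",(411,190))): print(n,h[y,x])
m=((h[...,0]>100)&(h[...,0]<130)&(h[...,1]>90)).astype(np.uint8)
m[:150]=0;m[240:]=0
for q in cv2.findContours(m,0,1)[0]:
  if cv2.contourArea(q)>40:
    r=cv2.minAreaRect(q);print(cv2.contourArea(q),r); 
    if cv2.contourArea(q)>900 and r[0][0]<500: print("blue tri",tri(t,r[0],s,(253.5,305.5)))
```

```text
plate [[0.5513, 0.4271], [0.6414, 0.0189], [0.4482, -0.0243], [0.3565, 0.3815]] ctr [0.4993 0.2008] ang [np.float64(102.45), np.float64(102.73), np.float64(13.16), np.float64(12.59)] [np.float64(0.418), np.float64(0.416), np.float64(0.2), np.float64(0.198)]
R [0.55951449 0.11499369 0.08188807] B [0.48388629 0.0968161  0.08376121] dist 0.07780460954198629 xang 13.514944843243413
wheel [0.46910458 0.30843051 0.105     ] scene [0.47944225 0.30872007 0.105     ]
grip ends [0.46835155 0.33608672 0.126     ] [0.48353633 0.26473146 0.126     ]
red [ 0.5197017  -0.43437362  0.01698942]
red scene@.055 [ 0.53246806 -0.43830893  0.055     ]
blue scene@.055 [ 0.50597034 -0.30115412  0.055     ]
yel [ 0.48062221 -0.1523389   0.03090381]
yel scene@.055 [ 0.490078   -0.16068463  0.055     ]
bl [112 118 233]
bsink [109  92 175]
blrim [108 101 217]
2024.5 ((563.5, 217.5), (43.0, 51.0), 90.0)
82.5 ((310.1756286621094, 185.55406188964844), (11.343530654907227, 10.357135772705078), 80.53767395019531)
1076.0 ((429.0, 194.5), (35.0, 36.0), 90.0)
blue tri [ 0.49037231 -0.29506255  0.01733451]
```

step_arm(
  plan=[
    [[-2.7, -1.85, 0.5], [0, 0, 0]],
    [[-2.7, -1.85, 0.5], [0, 0, 0]],
    [[-2.7, -1.85, 0.5], [0, 0, 0]],
    [[-2.7, -1.85, 0.5], [0, 0, 0]],
    [[-2.7, -1.85, 0.5], [0, 0, 0]],
    [[-2.7, -1.85, 0.5], [0, 0, 0]],
    [[-2.7, -1.85, 0.5], [0, 0, 0]],
    [[-2.7, -1.85, 0.5], [0, 0, 0]],
    [[-2.7, -1.85, 0.5], [0, 0, 0]],
    [[-2.7, -1.85, 0.5], [0, 0, 0]],
    [[-2.7, -1.85, 0.5], [0, 0, 0]],
    [[-2.7, -1.85, 0.5], [0, 0, 0]],
    [[0, 0, 0], [0, 0, 6.65]],
    [[0, 0, 0], [0, 0, 6.65]],
    [[0, 0, 0], [0, 0, 6.65]],
    [[0, 0, 0], [0, 0, 6.65]],
    [[0, 0, 0], [0, 0, 6.65]],
    [[0, 0, 0], [0, 0, 6.65]],
    [[0, 0, 0], [0, 0, 6.65]],
    [[0, 0, 0], [0, 0, 6.65]],
  ],
  grip=-0.15,
)

```text
time: 1.97
position: [0.4815, 0.2798, 0.3448]
tool_rot: [-0.0, 0.628, 0.778, 0.0]
force: [0.0, -0.8, 0.0]
gripper_width: 0.0498
finger_force: 0.0
```

step_arm(
  plan=[
    [[0, 0, 1], [0, 0, 0]],
    [[0, 0, 1], [0, 0, 0]],
    [[0, 0, 1], [0, 0, 0]],
    [[0, 0, 1], [0, 0, 0]],
    [[0, 0, 0.5], [0, 0, 0]],
    [[0, 0, 0.5], [0, 0, 0]],
    [[0, 0, 0], [0, 0, 0]],
  ],
)

```text
time: 2.55
position: [0.4813, 0.2795, 0.2933]
tool_rot: [-0.0, 0.626, 0.78, -0.001]
force: [0.3, -0.6, -0.6]
gripper_width: 0.0504
finger_force: 0.0
```

Run:
```python
from h import *
s=snapshot("scene");t=snapshot("top")
a=cv2.resize(s["img"][120:220,320:420],None,fx=5,fy=5,interpolation=2)
b=cv2.resize(t["img"][150:220,205:275],None,fx=4,fy=4,interpolation=2)
c=np.zeros((500,790,3),np.uint8);c[:,:500]=a;c[:280,505:785]=b
cv2.imwrite("pics/d1.png",c[:,:,::-1]);st=read_state();print(st["position"],st["force"])
```

```text
[0.48174814 0.27968751 0.29464017] [-0.26725455  0.80112833  0.22347567]
```

View pics/d1.png

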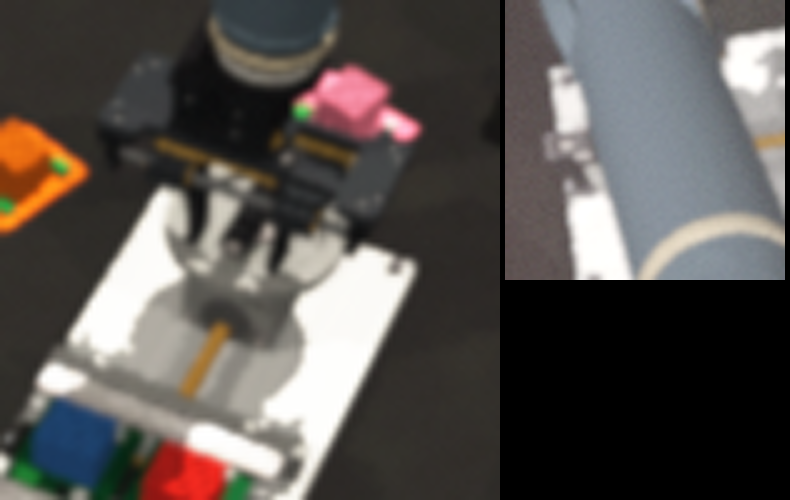

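The fingers (crop 195,215 and 278,245) straddle the black grip at (238,230). Closing now.

step_arm(
  plan=[
    [[0, 0, 0], [0, 0, 0]],
    [[0, 0, 0], [0, 0, 0]],
    [[0, 0, 0], [0, 0, 0]],
    [[0, 0, 0], [0, 0, 0]],
    [[0, 0, 0], [0, 0, 0]],
    [[0, 0, 0], [0, 0, 0]],
  ],
  grip=1,
)

```text
time: 3.15
position: [0.4817, 0.2798, 0.2949]
tool_rot: [0.0, 0.626, 0.78, 0.0]
force: [0.9, -0.1, 0.4]
gripper_width: 0.0211
finger_force: 30.0
```

Run:
```python
from h import *
st=read_state();print(st["position"],st["force"])
# arc in holder (y,z): grip contact point; pivot at origin; start (-88,0) -> (0,88)
th=np.radians(np.arange(0,91,6)); y=-8.8*np.cos(th);z=8.8*np.sin(th)
print([[round(a,2),0,round(-b,2)] for a,b in zip(np.diff(y),np.diff(z))])
```

```text
[0.48171695 0.27975563 0.29494506] [ 0.8714886  -0.11980128  0.43679508]
[[np.float64(0.05), 0, np.float64(-0.92)], [np.float64(0.14), 0, np.float64(-0.91)], [np.float64(0.24), 0, np.float64(-0.89)], [np.float64(0.33), 0, np.float64(-0.86)], [np.float64(0.42), 0, np.float64(-0.82)], [np.float64(0.5), 0, np.float64(-0.77)], [np.float64(0.58), 0, np.float64(-0.72)], [np.float64(0.65), 0, np.float64(-0.65)], [np.float64(0.72), 0, np.float64(-0.58)], [np.float64(0.77), 0, np.float64(-0.5)], [np.float64(0.82), 0, np.float64(-0.42)], [np.float64(0.86), 0, np.float64(-0.33)], [np.float64(0.89), 0, np.float64(-0.24)], [np.float64(0.91), 0, np.float64(-0.14)], [np.float64(0.92), 0, np.float64(-0.05)]]
```

step_arm(
  plan=[
    [[0.05, 0, -0.92], [0, 0, 0]],
    [[0.14, 0, -0.91], [0, 0, 0]],
    [[0.24, 0, -0.89], [0, 0, 0]],
    [[0.33, 0, -0.86], [0, 0, 0]],
    [[0.42, 0, -0.82], [0, 0, 0]],
    [[0.5, 0, -0.77], [0, 0, 0]],
    [[0.58, 0, -0.72], [0, 0, 0]],
    [[0, 0, 0], [0, 0, 0]],
  ],
)

```text
time: 3.82
position: [0.4766, 0.3024, 0.3553]
tool_rot: [0.0, 0.625, 0.78, 0.0]
force: [1.4, -2.1, 0.6]
gripper_width: 0.0213
finger_force: 30.0
```

Run:
```python
from h import *
s=snapshot("scene")
a=cv2.resize(s["img"][100:200,320:420],None,fx=5,fy=5,interpolation=2)
cv2.imwrite("pics/d2.png",a[:,:,::-1]);st=read_state();print(st["position"],st["force"],st["gripper_width"])
```

```text
[0.47670391 0.30190266 0.35480399] [ 0.81026633 -2.97914088  1.95845032] 0.02130322398073619
```

View pics/d2.png

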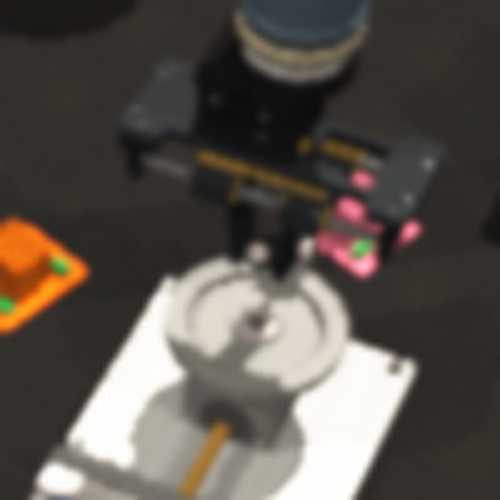

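The grip still lies between the fingers (crop 265,250), and the hub is clear at (260,322). The handle is following, so I continue the arc with a little overshoot towards the stop.

step_arm(
  plan=[
    [[0.65, 0, -0.65], [0, 0, 0]],
    [[0.72, 0, -0.58], [0, 0, 0]],
    [[0.77, 0, -0.5], [0, 0, 0]],
    [[0.82, 0, -0.42], [0, 0, 0]],
    [[0.86, 0, -0.33], [0, 0, 0]],
    [[0.89, 0, -0.24], [0, 0, 0]],
    [[0.91, 0, -0.14], [0, 0, 0]],
    [[0.92, 0, -0.05], [0, 0, 0]],
    [[0.3, 0, 0], [0, 0, 0]],
    [[0, 0, 0], [0, 0, 0]],
    [[0, 0, 0], [0, 0, 0]],
  ],
)

```text
time: 4.78
position: [0.4615, 0.3695, 0.3832]
tool_rot: [-0.001, 0.625, 0.78, 0.001]
force: [-1.3, -1.1, 4.8]
gripper_width: 0.021
finger_force: 30.0
```

step_arm(
  plan=[
    [[0.2, 0, 0], [0, 0, 0]],
    [[0.2, 0, 0], [0, 0, 0]],
    [[0, 0, 0], [0, 0, 0]],
    [[0, 0, 0], [0, 0, 0]],
  ],
)

```text
time: 5.12
position: [0.4611, 0.3721, 0.3826]
tool_rot: [0.0, 0.626, 0.78, -0.0]
force: [0.2, -3.9, 4.1]
gripper_width: 0.0209
finger_force: 30.0
```

Run:
```python
from h import *
s=snapshot("scene")
a=cv2.resize(s["img"][90:190,320:420],None,fx=5,fy=5,interpolation=2)
cv2.imwrite("pics/d3.png",a[:,:,::-1]);st=read_state();print(st["position"],st["force"],st["moment"])
for z in (.126,.214): print(((proj(s,(.4613,.3654,z))-[320,90])*5).round())
```

```text
[0.46110573 0.37212811 0.38265988] [-0.83212462 -3.50079183  3.77097166] [-1.13756695  0.08185087 -0.02619761]
[287. 298.]
[304. 205.]
```

View pics/d3.png

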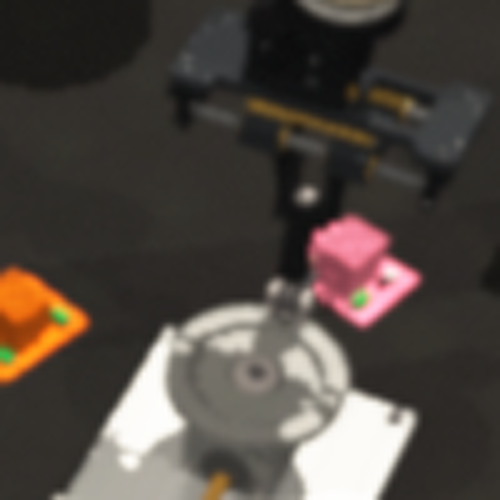

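The handle stands upright: the pivot is at crop (290,297), and the grip column rises to (305,190) along the projected vertical. Next I push it home.

step_arm(
  plan=[
    [[0, 0, 0.2], [0, 0, 0]],
    [[0, 0, 0.2], [0, 0, 0]],
    [[0, 0, 0.2], [0, 0, 0]],
    [[0, 0, 0.2], [0, 0, 0]],
    [[0, 0, 0.2], [0, 0, 0]],
    [[0, 0, 0.2], [0, 0, 0]],
    [[0, 0, 0.2], [0, 0, 0]],
    [[0, 0, 0], [0, 0, 0]],
    [[0, 0, 0], [0, 0, 0]],
  ],
)

```text
time: 5.92
position: [0.4615, 0.3742, 0.3745]
tool_rot: [-0.001, 0.626, 0.78, 0.004]
force: [-5.7, -4.1, 28.1]
gripper_width: 0.0207
finger_force: 29.9
```

step_arm(
  plan=[
    [[0, 0, -0.4], [0, 0, 0]],
    [[0, 0, 0], [0, 0, 0]],
    [[-0.4, 0, 0], [0, 0, 0]],
    [[-0.4, 0, 0], [0, 0, 0]],
    [[-0.4, 0, 0], [0, 0, 0]],
    [[-0.4, 0, 0], [0, 0, 0]],
    [[0, 0, 0], [0, 0, 0]],
    [[0, 0, 0], [0, 0, 0]],
  ],
)

```text
time: 6.58
position: [0.4622, 0.3652, 0.3749]
tool_rot: [-0.005, 0.623, 0.782, 0.008]
force: [-3.4, 15.0, 5.5]
gripper_width: 0.0205
finger_force: 30.2
```

Run:
```python
import numpy as np
f=np.radians(np.arange(0,361,12));x=5.6*np.cos(f);y=-5.6*np.sin(f)
print([[float(round(a,2)),float(round(b,2)),0] for a,b in zip(np.diff(x),np.diff(y))])
```

```text
[[-0.12, -1.16, 0], [-0.36, -1.11, 0], [-0.59, -1.01, 0], [-0.78, -0.87, 0], [-0.95, -0.69, 0], [-1.07, -0.48, 0], [-1.15, -0.24, 0], [-1.17, 0.0, 0], [-1.15, 0.24, 0], [-1.07, 0.48, 0], [-0.95, 0.69, 0], [-0.78, 0.87, 0], [-0.59, 1.01, 0], [-0.36, 1.11, 0], [-0.12, 1.16, 0], [0.12, 1.16, 0], [0.36, 1.11, 0], [0.59, 1.01, 0], [0.78, 0.87, 0], [0.95, 0.69, 0], [1.07, 0.48, 0], [1.15, 0.24, 0], [1.17, 0.0, 0], [1.15, -0.24, 0], [1.07, -0.48, 0], [0.95, -0.69, 0], [0.78, -0.87, 0], [0.59, -1.01, 0], [0.36, -1.11, 0], [0.12, -1.16, 0]]
```

step_arm(
  plan=[
    [[0.5, 0, 0], [0, 0, 0]],
    [[0, 0, 0], [0, 0, 0]],
    [[0, 0, 0], [0, 0, 0]],
  ],
)

```text
time: 6.83
position: [0.4618, 0.3682, 0.375]
tool_rot: [-0.003, 0.624, 0.781, 0.007]
force: [-2.1, 9.8, 8.3]
gripper_width: 0.0206
finger_force: 30.2
```

step_arm(
  plan=[
    [[0.6, 0, 0.1], [0, 0, 0]],
    [[0, 0, 0], [0, 0, 0]],
    [[-0.12, -1.16, 0], [0, 0, 0]],
    [[-0.36, -1.11, 0], [0, 0, 0]],
    [[-0.59, -1.01, 0], [0, 0, 0]],
    [[-0.78, -0.87, 0], [0, 0, 0]],
    [[0, 0, 0], [0, 0, 0]],
  ],
)

```text
time: 7.42
position: [0.4243, 0.3425, 0.3746]
tool_rot: [-0.002, 0.625, 0.781, 0.003]
force: [-4.8, -0.8, 20.1]
gripper_width: 0.0206
finger_force: 30.3
```

step_arm(
  plan=[
    [[0, 0, -0.2], [0, 0, 0]],
    [[0, 0, 0], [0, 0, 0]],
    [[0, 0, 0], [0, 0, 0]],
    [[0, 0, -1], [0, 0, 0]],
    [[0, 0, -1.5], [0, 0, 0]],
    [[0, 0, -1.5], [0, 0, 0]],
    [[0, 0, -1.5], [0, 0, 0]],
    [[0, 0, 0], [0, 0, 0]],
  ],
  grip=-0.15,
)

```text
time: 8.08
position: [0.4264, 0.341, 0.4316]
tool_rot: [0.0, 0.626, 0.78, 0.003]
force: [0.4, 0.8, -0.9]
gripper_width: 0.0495
finger_force: 0.0
```

Run:
```python
from h import *
s=snapshot("scene")
a=cv2.resize(s["img"][90:190,320:420],None,fx=6,fy=6,interpolation=2)
cv2.imwrite("pics/d4.png",a[:,:,::-1]);st=read_state();print(st["position"],st["force"])
print("hub",ray(s,(320+257/5,90+372/5),.104))
H=np.array([.4734,.3107]);X=np.array([.976,.219]);Y=np.array([-.219,.976]);f=np.radians(48)
pv=H-.056*np.sin(f)*X+.056*np.cos(f)*Y;print(pv)
for z in(.126,.219,.229):print(((proj(s,[*pv,z])-[320,90])*6).round())
```

```text
[0.4260167  0.34075187 0.42993622] [ 0.53279081  0.24434216 -1.34964705]
hub [0.47532172 0.31276507 0.104     ]
[0.42457646 0.33815807]
[266. 355.]
[282. 236.]
[284. 222.]
```

View pics/d4.png

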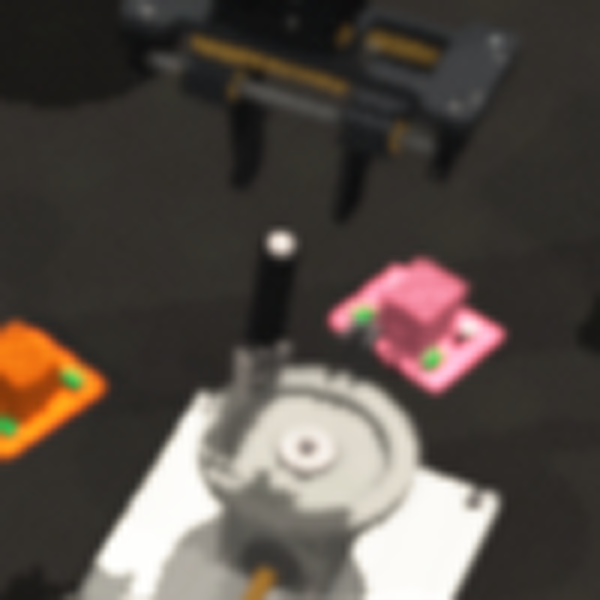

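The handle is upright and latched. The white cap is at crop (281,242), where I predicted (282,236) for latched and (284,222) for out. I regrasp it.

step_arm(
  plan=[
    [[-0.4, 0, 1.5], [0, 0, 0]],
    [[0, 0, 1.5], [0, 0, 0]],
    [[0, 0, 1.5], [0, 0, 0]],
    [[0, 0, 1.3], [0, 0, 0]],
    [[0, 0, 0], [0, 0, 0]],
  ],
)

```text
time: 8.55
position: [0.4254, 0.3359, 0.3669]
tool_rot: [-0.0, 0.626, 0.78, -0.004]
force: [0.3, 0.5, -0.1]
gripper_width: 0.0498
finger_force: 0.0
```

step_arm(
  plan=[
    [[0, 0, 0], [0, 0, 0]],
    [[0, 0, 0], [0, 0, 0]],
    [[0, 0, 0], [0, 0, 0]],
    [[0, 0, 0], [0, 0, 0]],
    [[0, 0, 0], [0, 0, 0]],
  ],
  grip=1,
)

```text
time: 8.97
position: [0.4266, 0.3367, 0.3714]
tool_rot: [-0.0, 0.626, 0.78, 0.001]
force: [-0.4, 0.4, 0.8]
gripper_width: 0.0244
finger_force: 0.7
```

step_arm(
  plan=[
    [[-0.95, -0.69, 0], [0, 0, 0]],
    [[-1.07, -0.48, 0], [0, 0, 0]],
    [[-1.15, -0.24, 0], [0, 0, 0]],
    [[-1.17, 0, 0], [0, 0, 0]],
    [[-1.15, 0.24, 0], [0, 0, 0]],
    [[-1.07, 0.48, 0], [0, 0, 0]],
    [[-0.95, 0.69, 0], [0, 0, 0]],
    [[-0.78, 0.87, 0], [0, 0, 0]],
    [[0, 0, 0], [0, 0, 0]],
  ],
)

```text
time: 9.72
position: [0.4549, 0.2589, 0.372]
tool_rot: [0.001, 0.626, 0.78, 0.005]
force: [5.5, 6.8, -4.2]
gripper_width: 0.0213
finger_force: 30.0
```

step_arm(
  plan=[
    [[-0.59, 1.01, 0], [0, 0, 0]],
    [[-0.36, 1.11, 0], [0, 0, 0]],
    [[-0.12, 1.16, 0], [0, 0, 0]],
    [[0.12, 1.16, 0], [0, 0, 0]],
    [[0.36, 1.11, 0], [0, 0, 0]],
    [[0.59, 1.01, 0], [0, 0, 0]],
    [[0.78, 0.87, 0], [0, 0, 0]],
    [[0.95, 0.69, 0], [0, 0, 0]],
    [[1.07, 0.48, 0], [0, 0, 0]],
    [[1.15, 0.24, 0], [0, 0, 0]],
    [[1.17, 0, 0], [0, 0, 0]],
    [[1.15, -0.24, 0], [0, 0, 0]],
    [[1.07, -0.48, 0], [0, 0, 0]],
    [[0.95, -0.69, 0], [0, 0, 0]],
    [[0.78, -0.87, 0], [0, 0, 0]],
    [[0.59, -1.01, 0], [0, 0, 0]],
    [[0.36, -1.11, 0], [0, 0, 0]],
    [[0.12, -1.16, 0], [0, 0, 0]],
    [[0, 0, 0], [0, 0, 0]],
  ],
)

```text
time: 11.3
position: [0.4608, 0.3651, 0.3717]
tool_rot: [-0.002, 0.625, 0.781, 0.001]
force: [-3.3, 3.2, 2.7]
gripper_width: 0.0212
finger_force: 30.0
```

step_arm(
  plan=[
    [[-0.12, -1.16, 0], [0, 0, 0]],
    [[-0.36, -1.11, 0], [0, 0, 0]],
    [[-0.59, -1.01, 0], [0, 0, 0]],
    [[-0.78, -0.87, 0], [0, 0, 0]],
    [[-0.95, -0.69, 0], [0, 0, 0]],
    [[-1.07, -0.48, 0], [0, 0, 0]],
    [[-1.15, -0.24, 0], [0, 0, 0]],
    [[-1, 0, 0], [0, 0, 0]],
    [[0, 0, 0], [0, 0, 0]],
    [[0, 0, 0], [0, 0, 0]],
    [[0, 0, 0], [0, 0, 0]],
    [[0, 0, 0], [0, 0, 0]],
  ],
)

```text
time: 12.3
position: [0.4201, 0.2979, 0.372]
tool_rot: [-0.003, 0.624, 0.781, 0.004]
force: [-3.8, 13.7, 1.8]
gripper_width: 0.0212
finger_force: 30.0
```

step_arm(
  plan=[
    [[0.5, 0, 0], [0, 0, 0]],
    [[0, 0, 0], [0, 0, 0]],
    [[0, 0, 0], [0, 0, 0]],
    [[0, 0, -1.5], [0, 0, 0]],
    [[0, 0, -2], [0, 0, 0]],
    [[0, 0, -2], [0, 0, 0]],
    [[0, 0, -2], [0, 0, 0]],
    [[-2.98, 1.37, 0], [0, 0, 0]],
    [[-2.98, 1.37, 0], [0, 0, 0]],
    [[-2.98, 1.37, 0], [0, 0, 0]],
    [[-2.98, 1.37, 0], [0, 0, 0]],
    [[-2.98, 1.37, 0], [0, 0, 0]],
    [[-2.98, 1.37, 0], [0, 0, 0]],
    [[-2.98, 1.37, 0], [0, 0, 0]],
    [[0, 0, 0], [0, 0, 0]],
  ],
  grip=-0.35,
)

```text
time: 13.55
position: [0.5622, 0.1065, 0.4458]
tool_rot: [0.003, 0.631, 0.776, -0.001]
force: [0.9, -0.6, 0.5]
gripper_width: 0.0587
finger_force: 0.0
```

Run:
```python
from h import *
t=snapshot("top");s=snapshot("scene")
h=cv2.cvtColor(t["img"],cv2.COLOR_RGB2HSV).astype(int)
def cor(im,roi):
    h=cv2.cvtColor(im["img"],cv2.COLOR_RGB2HSV).astype(int)
    m=((h[...,0]>8)&(h[...,0]<24)&(h[...,1]>50)&(h[...,2]>110)).astype(np.uint8);k=np.zeros_like(m);x0,y0,x1,y1=roi;k[y0:y1,x0:x1]=m[y0:y1,x0:x1]
    q=max(cv2.findContours(cv2.morphologyEx(k,cv2.MORPH_CLOSE,np.ones((5,5))),0,1)[0],key=cv2.contourArea)
    q=cv2.convexHull(q);return cv2.approxPolyDP(q,6,True)[:,0]
print("wood top",cor(t,(320,130,520,245)).tolist());print("wood scene",cor(s,(150,220,370,399)).tolist())
a=np.zeros((500,790,3),np.uint8)
c=cv2.resize(t["img"][135:240,345:510],None,fx=2.9,fy=2.9,interpolation=2);a[:c.shape[0],:c.shape[1]]=c
c=cv2.resize(s["img"][180:240,310:385],None,fx=4,fy=4,interpolation=2);a[:c.shape[0],485:485+c.shape[1]]=c
c=cv2.resize(s["img"][230:390,180:330],None,fx=2,fy=2,interpolation=2)[:, :300];a[242:242+258,485:785]=c[:258]
c=cv2.resize(s["img"][100:180,320:420],None,fx=2,fy=2);a[320:480,10:210]=c
cv2.imwrite("pics/d5.png",a[:,:,::-1]);st=read_state();print(st["position"],st["force"],st["gripper_width"])
for n in((306.9,162.7),):pass
for c in("red","blue"): print([ (b[0],np.round(b[1][0],1)) for b in blobs(s,c,(310,185,385,240))])
```

```text
wood top [[502, 148], [504, 235], [342, 240], [338, 217], [351, 141], [470, 130]]
wood scene [[354, 279], [258, 399], [201, 399], [157, 350], [283, 228]]
[0.55996069 0.11208774 0.4453017 ] [-0.4873483   0.03295392 -0.54779853] 0.05852160387401631
[(174.0, array([356.4, 216.8]))]
[(118.0, array([334.2, 208.1]))]
```

View pics/d5.png

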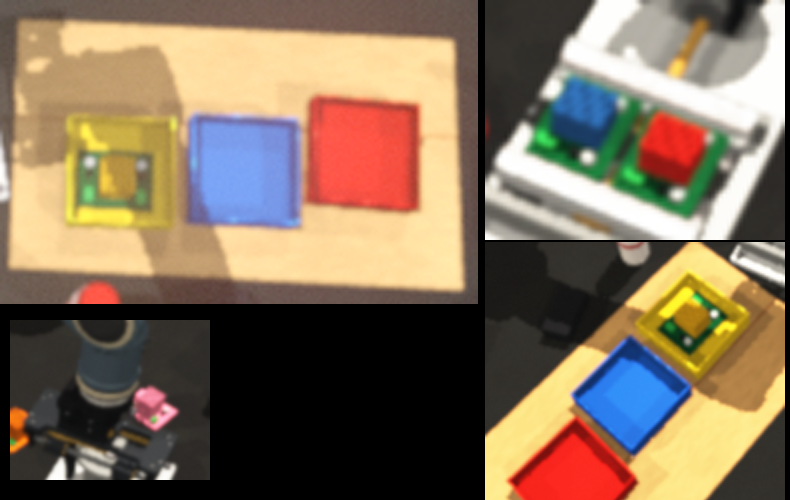

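The rails are open: both green plates show fully between the lips at crop (585,115) and (670,150). The tray rims are at crop centres blue (244,172) and red (363,154), and both trays are empty.

Run:
```python
from h import *
t=snapshot("top");s=snapshot("scene")
for a,b in(((351,142),(354,279)),((348.4,227.4),(283,228)),((505.3,235),(157,350))): print("wood",tri(t,a,s,b).round(4), ray(t,a,0).round(3),ray(s,b,0).round(3))
cr=lambda p:(345+p[0]/2.9,135+p[1]/2.9)
for n,C in(("yel",[(67,117),(178,115),(177,228),(67,228)]),("blue",[(190,116),(299,117),(301,228),(188,226)]),("red",[(310,97),(418,100),(418,211),(308,207)])):
  for z in(.035,.053):
    P=np.array([ray(t,cr(p),z)[:2] for p in C]);e=[P[0]-P[1],P[3]-P[2],P[0]-P[3],P[1]-P[2]]
    print(n,z,P.mean(0).round(4),[round(float(np.degrees(np.arctan2(v[1],v[0]))),1) for v in e],[round(float(np.linalg.norm(v)),4) for v in e])
print("blue",tri(t,(429.3,194.2),s,(253,304.2)),"red",tri(t,(470.3,188),s,(223.5,350)))
R=ray(s,(356.4,216.8),.09);B=ray(s,(334.2,208.1),.09);print(R,B)
print(read_state()["position"],read_state()["tool_rot"])
```

```text
wood [ 0.6653 -0.0303  0.0035] [ 0.668 -0.029  0.   ] [ 0.663 -0.03   0.   ]
wood [ 0.3666 -0.032   0.0007] [ 0.367 -0.031  0.   ] [ 0.366 -0.032  0.   ]
wood [ 0.3686 -0.5541 -0.0019] [ 0.368 -0.554  0.   ] [ 0.37  -0.553  0.   ]
yel 0.035 [ 0.4796 -0.1536] [93.9, 92.9, 1.6, 0.0] [0.1282, 0.1246, 0.1301, 0.1326]
yel 0.053 [ 0.4755 -0.151 ] [93.9, 92.9, 1.6, 0.0] [0.1266, 0.123, 0.1284, 0.1309]
blue 0.035 [ 0.4869 -0.2932] [92.3, 91.8, -0.6, 0.4] [0.1258, 0.1279, 0.1292, 0.1302]
blue 0.053 [ 0.4827 -0.2888] [92.3, 91.8, -0.6, 0.4] [0.1242, 0.1263, 0.1275, 0.1285]
red 0.035 [ 0.5149 -0.4295] [91.2, 90.7, -1.7, -1.7] [0.1248, 0.1248, 0.1302, 0.1312]
red 0.053 [ 0.5103 -0.4235] [91.2, 90.7, -1.7, -1.7] [0.1233, 0.1232, 0.1285, 0.1296]
blue [ 0.48952326 -0.29447058  0.02488327] red [ 0.51884016 -0.43564386  0.01709521]
[0.56148699 0.10923244 0.09      ] [0.48595229 0.0910272  0.09      ]
[0.5590522  0.11497503 0.44533253] [-5.26608856e-04  6.25752613e-01  7.80021313e-01 -3.75104701e-04]
```

step_arm(
  plan=[
    [[0, 0, 3], [0, 0, 0]],
    [[0, 0, 3], [0, 0, 0]],
    [[0, 0, 3], [0, 0, 0]],
    [[0, 0, 3], [0, 0, 0]],
    [[0, 0, 3], [0, 0, 0]],
    [[0, 0, 2], [0, 0, 0]],
    [[0, 0, 1], [0, 0, 0]],
    [[0, 0, 1], [0, 0, 0]],
    [[0, 0, 0.5], [0, 0, 0]],
    [[0, 0, 0], [0, 0, 0]],
    [[0, 0, 0], [0, 0, 0]],
  ],
)

```text
time: 14.67
position: [0.5598, 0.1151, 0.2516]
tool_rot: [0.0, 0.626, 0.78, 0.001]
force: [-0.4, 0.1, 0.3]
gripper_width: 0.0587
finger_force: 0.0
```

step_arm(
  plan=[
    [[0, 0, 0], [0, 0, 0]],
    [[0, 0, 0], [0, 0, 0]],
    [[0, 0, 0], [0, 0, 0]],
    [[0, 0, 0], [0, 0, 0]],
    [[0, 0, 0], [0, 0, 0]],
    [[0, 0, 0], [0, 0, 0]],
  ],
  grip=1,
)

```text
time: 15.17
position: [0.5598, 0.1149, 0.2515]
tool_rot: [0.0, 0.626, 0.78, 0.001]
force: [-2.0, 0.0, 5.9]
gripper_width: 0.0439
finger_force: 30.0
```

step_arm(
  plan=[
    [[0, 0, -0.5], [0, 0, 0]],
    [[0, 0, -0.5], [0, 0, 0]],
    [[0, 0, -1], [0, 0, 0]],
    [[0, 0, -1], [0, 0, 0]],
    [[0, 0, 0], [0, 0, 0]],
  ],
)

```text
time: 15.58
position: [0.5603, 0.1149, 0.2832]
tool_rot: [0.001, 0.626, 0.78, 0.002]
force: [0.8, -0.2, -2.2]
gripper_width: 0.0441
finger_force: 30.0
```

step_arm(
  plan=[
    [[0, 0, -2.5], [0, 0, 0]],
    [[0, 0, -2.5], [0, 0, 0]],
    [[0, 0, -2.5], [0, 0, 0]],
    [[0, 0, -2.5], [0, 0, 0]],
    [[-2, -0.6, 0], [0, 0, 0]],
    [[-3.35, -1.03, 0], [0, 0, 0]],
    [[-3.35, -1.03, 0], [0, 0, 0]],
    [[-3.35, -1.03, 0], [0, 0, 0]],
    [[-3.35, -1.03, 0], [0, 0, 0]],
    [[-3.35, -1.03, 0], [0, 0, 0]],
    [[-3.35, -1.03, 0], [0, 0, 0]],
    [[-3.35, -1.03, 0], [0, 0, 0]],
    [[-3.35, -1.03, 0], [0, 0, 0]],
    [[-3.35, -1.03, 0], [0, 0, 0]],
    [[-3.35, -1.03, 0], [0, 0, 0]],
    [[-3.35, -1.03, 0], [0, 0, 0]],
    [[-3.35, -1.03, 0], [0, 0, 0]],
    [[-3.35, -1.03, 0], [0, 0, 0]],
    [[-3.35, -1.03, 0], [0, 0, 0]],
    [[-3.35, -1.03, 0], [0, 0, 0]],
  ],
)

```text
time: 17.25
position: [0.5157, -0.4315, 0.3807]
tool_rot: [-0.0, 0.626, 0.78, 0.0]
force: [0.5, 0.1, -1.0]
gripper_width: 0.0438
finger_force: 30.0
```

step_arm(
  plan=[
    [[0, 0, 0], [0, 0, 6.5]],
    [[0, 0, 0], [0, 0, 6.5]],
    [[0, 0, 0], [0, 0, 0]],
    [[0, 0, 0], [0, 0, 0]],
  ],
)

```text
time: 17.58
position: [0.5163, -0.4296, 0.3804]
tool_rot: [-0.0, 0.709, 0.705, -0.0]
force: [0.2, 0.6, -2.1]
gripper_width: 0.0439
finger_force: 30.0
```

step_arm(
  plan=[
    [[0, 0, 2], [0, 0, 0]],
    [[0, 0, 3], [0, 0, 0]],
    [[0, 0, 3], [0, 0, 0]],
    [[0, 0, 3], [0, 0, 0]],
    [[0, 0, 2], [0, 0, 0]],
    [[0, 0, 1], [0, 0, 0]],
    [[0, 0, 0.7], [0, 0, 0]],
    [[0, 0, 0.7], [0, 0, 0]],
    [[0, 0, 0.7], [0, 0, 0]],
    [[0, 0, 0.6], [0, 0, 0]],
    [[0, 0, 0], [0, 0, 0]],
  ],
)

```text
time: 18.5
position: [0.516, -0.4298, 0.2131]
tool_rot: [-0.0, 0.71, 0.704, 0.0]
force: [0.1, 0.9, -2.2]
gripper_width: 0.0437
finger_force: 30.0
```

step_arm(
  plan=[
    [[0, 0, 0.3], [0, 0, 0]],
    [[0, 0, 0.3], [0, 0, 0]],
    [[0, 0, 0.3], [0, 0, 0]],
    [[0, 0, 0.3], [0, 0, 0]],
    [[0, 0, 0.15], [0, 0, 0]],
    [[0, 0, 0], [0, 0, 0]],
  ],
)

```text
time: 19.0
position: [0.5159, -0.4299, 0.1997]
tool_rot: [-0.0, 0.71, 0.704, -0.0]
force: [-0.4, -0.9, -1.4]
gripper_width: 0.0433
finger_force: 30.0
```

step_arm(
  plan=[
    [[0, 0, 0.1], [0, 0, 0]],
    [[0, 0, 0.1], [0, 0, 0]],
    [[0, 0, 0.1], [0, 0, 0]],
    [[0, 0, 0.1], [0, 0, 0]],
    [[0, 0, 0], [0, 0, 0]],
  ],
)

```text
time: 19.42
position: [0.5161, -0.4301, 0.1965]
tool_rot: [0.0, 0.71, 0.704, 0.0]
force: [-1.2, 1.9, 1.0]
gripper_width: 0.0438
finger_force: 30.0
```

step_arm(
  plan=[
    [[0, 0, 0.1], [0, 0, 0]],
    [[0, 0, 0], [0, 0, 0]],
  ],
)

```text
time: 19.58
position: [0.516, -0.4302, 0.1965]
tool_rot: [0.0, 0.71, 0.704, 0.0]
force: [-2.6, 1.8, 7.0]
gripper_width: 0.0437
finger_force: 30.0
```

step_arm(
  plan=[
    [[0, 0, 0], [0, 0, 0]],
    [[0, 0, 0], [0, 0, 0]],
    [[0, 0, 0], [0, 0, 0]],
    [[0, 0, -0.5], [0, 0, 0]],
    [[0, 0, -1.5], [0, 0, 0]],
    [[0, 0, -3], [0, 0, 0]],
    [[0, 0, -3], [0, 0, 0]],
    [[0, 0, -3], [0, 0, 0]],
    [[0, 0, -3], [0, 0, 0]],
    [[0, 0, -4], [0, 0, 0]],
    [[0, 0, -2], [0, 0, 0]],
    [[0, 0, 0], [0, 0, -6.25]],
    [[0, 0, 0], [0, 0, -6.25]],
    [[0, 0, 0], [0, 0, 0]],
  ],
  grip=-0.35,
)

```text
time: 20.75
position: [0.5157, -0.4302, 0.3973]
tool_rot: [0.001, 0.629, 0.778, 0.0]
force: [0.1, 0.1, 0.6]
gripper_width: 0.0589
finger_force: 0.0
```

Run:
```python
from h import *
s=snapshot("scene");t=snapshot("top");st=read_state();print(st["position"],st["tool_rot"],st["time"])
for n,im,roi in(("top",t,(290,150,325,200)),("scene",s,(310,185,385,240))):
  for b in blobs(im,"blue",roi)+blobs(im,"red",roi): print(n,b[0],np.round(b[1][0],1))
h=cv2.cvtColor(t["img"],cv2.COLOR_RGB2HSV).astype(int)
m=((h[...,0]>100)&(h[...,0]<130)&(h[...,1]>80)).astype(np.uint8);k=np.zeros_like(m);k[165:205,295:325]=m[165:205,295:325]
print("bluetop",[(cv2.contourArea(q),cv2.minAreaRect(q)[0]) for q in cv2.findContours(k,0,1)[0] if cv2.contourArea(q)>30])
# green plate in red tray
for n,im,roi in(("scene",s,(185,310,265,390)),("top",t,(448,165,492,210))):
  h=cv2.cvtColor(im["img"],cv2.COLOR_RGB2HSV).astype(int);x0,y0,x1,y1=roi
  m=((h[...,0]>45)&(h[...,0]<90)&(h[...,1]>70))[y0:y1,x0:x1];p=np.argwhere(m)[:,::-1]+[x0,y0]
  if len(p): r=cv2.minAreaRect(p.astype(np.float32));print(n,len(p),r,ray(im,r[0],.006))
a=cv2.resize(s["img"][150:390,185:425],None,fx=2.45,fy=2.45,interpolation=2);cv2.imwrite("pics/d6.png",a[:,:,::-1])
```

```text
[ 0.51571716 -0.43009235  0.39602779] [3.67755408e-04 6.30412777e-01 7.76259979e-01 1.98101894e-04] 20.85
scene 117.0 [334.2 208.1]
bluetop [(100.0, (310.3269348144531, 185.63461303710938))]
scene 340 ((225.25, 348.75), (22.62741470336914, 33.23401641845703), 45.0) [ 0.51585811 -0.42975711  0.006     ]
```

step_arm(
  plan=[
    [[2, 0.29, 0], [0, 0, 0]],
    [[3.45, 0.51, 0], [0, 0, 0]],
    [[3.45, 0.51, 0], [0, 0, 0]],
    [[3.45, 0.51, 0], [0, 0, 0]],
    [[3.45, 0.51, 0], [0, 0, 0]],
    [[3.45, 0.51, 0], [0, 0, 0]],
    [[3.45, 0.51, 0], [0, 0, 0]],
    [[3.45, 0.51, 0], [0, 0, 0]],
    [[3.45, 0.51, 0], [0, 0, 0]],
    [[3.45, 0.51, 0], [0, 0, 0]],
    [[3.45, 0.51, 0], [0, 0, 0]],
    [[3.45, 0.51, 0], [0, 0, 0]],
    [[3.45, 0.51, 0], [0, 0, 0]],
    [[3.45, 0.51, 0], [0, 0, 0]],
    [[3.45, 0.51, 0], [0, 0, 0]],
    [[2.07, 0.3, 0], [0, 0, -0.6]],
    [[0, 0, 0], [0, 0, 0]],
    [[0, 0, 0], [0, 0, 0]],
  ],
)

```text
time: 22.35
position: [0.4824, 0.0992, 0.3951]
tool_rot: [-0.0, 0.625, 0.781, -0.0]
force: [-0.2, -0.3, 1.2]
gripper_width: 0.0589
finger_force: 0.0
```

step_arm(
  plan=[
    [[-0.1, 0.1, 2], [0, 0, 0]],
    [[0, 0, 3], [0, 0, 0]],
    [[0, 0, 3], [0, 0, 0]],
    [[0, 0, 3], [0, 0, 0]],
    [[0, 0, 1.5], [0, 0, 0]],
    [[0, 0, 1], [0, 0, 0]],
    [[0, 0, 0.9], [0, 0, 0]],
    [[0, 0, 0], [0, 0, 0]],
    [[0, 0, 0], [0, 0, 0]],
  ],
)

```text
time: 23.1
position: [0.4842, 0.097, 0.2516]
tool_rot: [0.0, 0.626, 0.78, 0.0]
force: [-1.5, -0.3, 0.7]
gripper_width: 0.0587
finger_force: 0.0
```

step_arm(
  plan=[
    [[0, 0, 0], [0, 0, 0]],
    [[0, 0, 0], [0, 0, 0]],
    [[0, 0, 0], [0, 0, 0]],
    [[0, 0, 0], [0, 0, 0]],
    [[0, 0, 0], [0, 0, 0]],
    [[0, 0, 0], [0, 0, 0]],
  ],
  grip=1,
)

```text
time: 23.6
position: [0.484, 0.0977, 0.252]
tool_rot: [0.0, 0.625, 0.781, 0.001]
force: [-2.1, -0.2, 5.7]
gripper_width: 0.0436
finger_force: 30.0
```

step_arm(
  plan=[
    [[0, 0, -0.5], [0, 0, 0]],
    [[0, 0, -0.5], [0, 0, 0]],
    [[0, 0, -1], [0, 0, 0]],
    [[0, 0, -1], [0, 0, 0]],
    [[0, 0, 0], [0, 0, 0]],
  ],
)

```text
time: 24.02
position: [0.4846, 0.0976, 0.2835]
tool_rot: [0.001, 0.625, 0.78, 0.002]
force: [0.9, 0.8, -1.2]
gripper_width: 0.0437
finger_force: 30.0
```

step_arm(
  plan=[
    [[0, 0, -2.5], [0, 0, 0]],
    [[0, 0, -2.5], [0, 0, 0]],
    [[0, 0, -2.5], [0, 0, 0]],
    [[0, 0, -2.5], [0, 0, 0]],
    [[-2, -0.43, 0], [0, 0, 0]],
    [[-3.3, -0.7, 0], [0, 0, 0]],
    [[-3.3, -0.7, 0], [0, 0, 0]],
    [[-3.3, -0.7, 0], [0, 0, 0]],
    [[-3.3, -0.7, 0], [0, 0, 0]],
    [[-3.3, -0.7, 0], [0, 0, 0]],
    [[-3.3, -0.7, 0], [0, 0, 0]],
    [[-3.3, -0.7, 0], [0, 0, 0]],
    [[-3.3, -0.7, 0], [0, 0, 0]],
    [[-3.3, -0.7, 0], [0, 0, 0]],
    [[-3.3, -0.7, 0], [0, 0, 0]],
    [[-3.3, -0.7, 0], [0, 0, 0]],
    [[0, 0, 0], [0, 0, 6.25]],
    [[0, 0, 0], [0, 0, 6.25]],
    [[0, 0, 0], [0, 0, 0]],
    [[0, 0, 0], [0, 0, 0]],
  ],
)

```text
time: 25.68
position: [0.4882, -0.2936, 0.3811]
tool_rot: [-0.0, 0.705, 0.709, -0.0]
force: [0.4, -0.2, -1.4]
gripper_width: 0.0439
finger_force: 30.0
```

step_arm(
  plan=[
    [[0, 0, 2], [0, 0, 0]],
    [[0, 0, 3], [0, 0, 0]],
    [[0, 0, 3], [0, 0, 0]],
    [[0, 0, 3], [0, 0, 0]],
    [[0, 0, 2], [0, 0, 0]],
    [[0, 0, 1], [0, 0, 0]],
    [[0, 0, 0.7], [0, 0, 0]],
    [[0, 0, 0.7], [0, 0, 0]],
    [[0, 0, 0.7], [0, 0, 0]],
    [[0, 0, 0.6], [0, 0, 0]],
    [[0, 0, 0.3], [0, 0, 0]],
    [[0, 0, 0.3], [0, 0, 0]],
    [[0, 0, 0.3], [0, 0, 0]],
    [[0, 0, 0.3], [0, 0, 0]],
    [[0, 0, 0.15], [0, 0, 0]],
    [[0, 0, 0], [0, 0, 0]],
  ],
)

```text
time: 27.02
position: [0.4881, -0.2939, 0.2004]
tool_rot: [-0.0, 0.706, 0.708, -0.0]
force: [0.0, 0.1, -2.6]
gripper_width: 0.0436
finger_force: 30.0
```

step_arm(
  plan=[
    [[0, 0, 0.1], [0, 0, 0]],
    [[0, 0, 0.1], [0, 0, 0]],
    [[0, 0, 0.1], [0, 0, 0]],
    [[0, 0, 0.1], [0, 0, 0]],
    [[0, 0, 0.05], [0, 0, 0]],
    [[0, 0, 0], [0, 0, 0]],
  ],
)

```text
time: 27.52
position: [0.4881, -0.2941, 0.197]
tool_rot: [-0.0, 0.706, 0.708, 0.0]
force: [-2.0, 1.2, 5.6]
gripper_width: 0.0436
finger_force: 30.0
```

Contact. I release, rise and check.

step_arm(
  plan=[
    [[0, 0, 0], [0, 0, 0]],
    [[0, 0, 0], [0, 0, 0]],
    [[0, 0, 0], [0, 0, 0]],
    [[0, 0, -0.5], [0, 0, 0]],
    [[0, 0, -1.5], [0, 0, 0]],
    [[0, 0, -3], [0, 0, 0]],
    [[0, 0, -3], [0, 0, 0]],
    [[0, 0, -3], [0, 0, 0]],
    [[0, 0, -3], [0, 0, 0]],
    [[0, 0, -4], [0, 0, 0]],
    [[0, 0, -2], [0, 0, 0]],
    [[0, -2, 0], [0, 0, 0]],
    [[0, 0, 0], [0, 0, 0]],
    [[0, 0, 0], [0, 0, 0]],
  ],
  grip=-0.35,
)

```text
time: 28.68
position: [0.4674, -0.2941, 0.3964]
tool_rot: [-0.0, 0.707, 0.707, 0.0]
force: [0.1, 1.0, 0.1]
gripper_width: 0.0588
finger_force: 0.0
```

Run:
```python
from h import *
s=snapshot("scene");st=read_state();print(st["position"],st["force"],st["time"])
a=cv2.resize(s["img"][145:390,185:425],None,fx=2.4,fy=2.4,interpolation=2);cv2.imwrite("pics/d7.png",a[:,:,::-1])
```

```text
[ 0.46809035 -0.29374729  0.39591699] [-0.80849115  1.02258663 -1.17909393] 28.7333
```

View pics/d7.png

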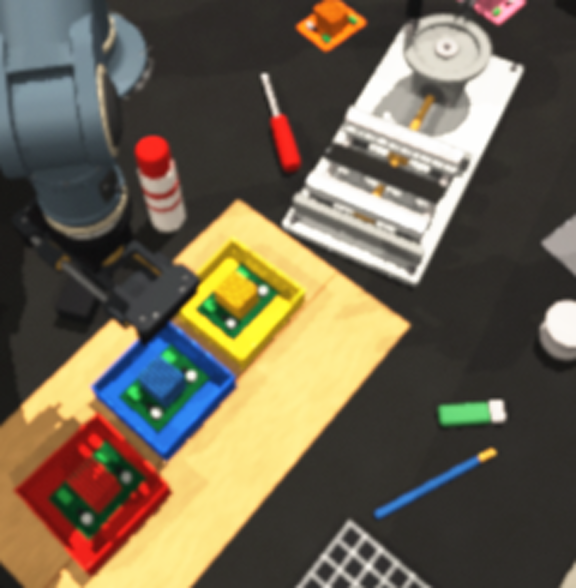

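The red board at (95,480) and the blue board at (160,382) lie flat in their trays. The yellow board is undisturbed at (240,297), the holder is empty with its rails open, and the handle stands upright at (410,30). Handing in.

```bash
python3 -c "
from plant import finish_job
print(finish_job())"
```

```text
the job is handed in; nothing more can be done
None
```

The job is handed in after about 29 s of robot time: the last picture shows the red and blue boards flat in their own trays, the handle latched up, the rails open and the yellow board where it was (no verdict was returned).

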